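Load a sample cup and index the carousel to the sensor

TASK

Set the waiting sample cup upright into the one empty nest of the sample carousel where that nest stands now; put it down gently, do not drop it. Then push the turntable round counter-clockwise (seen from above), stop by stop, until this cup stands in front of the sensor block with the table at rest in its stop; do not run past it. Leave the other things on the bench where they are.

Things in the scene. Friction and masses are not known exactly. Their poses are not given: they have to be found in the camera images.
- carousel: Fixed white base drum of the sample carousel, 236 mm across; carries the turntable and, outside it, the sensor. Origin on the turntable's axis at bench level, z up. It stands at another place and yaw each time. The sensor lies at +45 degrees (counter-clockwise from above) from its x axis.
- sensor (a point): Centre of the top of the black sensor block, fixed to the base outside the turntable: 30 mm radially, 38 mm wide, top 90 mm above the bench, centre 174 mm from the axis. Its round window faces the axis.
- table_top (a point): Centre of the turntable's top face, on its axis, 40 mm above the bench. Aluminium disc of 296 mm diameter; six nests every 60 degrees, centres 85 mm from the axis: grey rings 10 mm high, 56 mm inside, 62 mm outside. Five hold clear cups, clipped fast, rims 104 mm above the bench; one is empty. Low hub in the middle, 24 mm high.
- push_post (a point): Top of the post that comes 30 degrees counter-clockwise after the initially empty nest, 95 mm above the bench. Six such upright steel posts, 12 mm thick and 55 mm high above the top face, stand midway between the nests (30 degrees from each), 135 mm from the axis, for pushing the table round. It turns with the table.
- turntable (a joint): Angle of the turntable, rad, growing counter-clockwise from above. A spring detent holds it at stops every 60 degrees. At 2.094 the initially empty nest faces the sensor; it starts in the stop at 0 or 1.047 (or, seldom, poised half-way between; a nudge settles it). A push at a post takes 2 to 4 N; past half-way (30 degrees) the table runs on by itself into the next stop in about 0.5 s.
- nest_floor (a point): Centre of the floor of the nest that is empty at the start, on the turntable's top face, 40 mm above the bench and 85 mm from the axis; it turns with the table.
- cup: The waiting cup: clear round open sample cup with green leaf in it, 46 mm wide at the foot, 51 mm at the wall and 64 mm tall, 13 to 25 g, standing loose and upright on the bench to the left of the carousel. Origin at the centre of its underside, z up along its axis.
- dropper: Bystander: small white dropper bottle with a red cap, 33 mm wide, 94 mm tall, standing. Origin at the centre of its underside.
- marker: Bystander: white marker pen with a dark cap, 134 mm long and 19 mm thick, lying. Origin at the middle of its underside.
- timer: Bystander: small white bench timer, 32 x 68 x 62 mm, standing. Origin at the centre of its underside.

How it is judged:
By the outcome, as a careful person would: the job done as asked, in the order asked, and still so for the second after the job is handed in, with the robot touching nothing.
It also fails if it takes over 64 s, if anything falls off the work surface, if the arm or the gripper's body presses on something with over 40 N, if the wrist force passes 120 N, or if a joint passes its speed limit or range.

ROBOT

A 6-joint arm with a two-finger parallel gripper is mounted at the origin on a cart in front of the work surface, level with it; the furniture and walls round the work are solid. World frame = base frame: x ahead of the robot, y to its left, z up, the work surface at z = 0. Lengths are in mm, angles in rad, forces in N, time in s.
With the tool pointing down it reaches from about 300 to 775 mm from the base axis. Payload 14.6 kg.
Tool frame: the origin (TCP) lies between the finger pads; the fingertips stand 19 mm ahead of it and the grasp point (between the pads) is the TCP (manip.tcp_to_tips is the distance from the TCP to the fingertips, in mm); x points along the fingers, z is the direction in which the jaws open and shut, and the axes are right-handed (so a half turn about x gives the same grasp; the last joint's range is limited). The gripper opens to 94 mm and grips with 3 to 60 N. Pads are 16 mm wide; open, the fingers measure 119 mm over their backs; the gripper's body (75 mm by 177 mm) begins 78 mm behind the grasp point.
Start: joints at [1.235, 0.3, 1.521, -0, 1.321, -0.067], TCP at [146.064, 530.24, 224.446] pointing down, gripper open.
Joint ranges: [-3.03, 3.03], [-0.79, 2.21], [0.23, 2.52], [-1.04, 4.18], [0, 3.07], [-2.55, 2.55]. Speed limits (rad/s): [2.22, 2.22, 2.57, 3.14, 3.14, 3.14].

INTERFACE

Orientations are given as [roll, pitch, yaw] about the fixed x, y, z axes, in that order (R = Rz(yaw) Ry(pitch) Rx(roll)).
In Python, from cell import manip gives the robot as it stands.
- The arm moves only by the tool jog_arm, never from a script. Its argument "moves" is a list that holds one entry, the list of rows, each a list of 6 numbers: the shift along the world's x, y, z in mm, then the turn, a rotation vector about the world's x, y, z in degrees. In form: [[[dx, dy, dz, wx, wy, wz], ...]]. A call has 1 to 5 rows; each row shifts and turns the pose as measured when the row begins; what a row does not reach is not made up. A row lasts 1/10 s, in which the tool goes at most 50 mm and 8.59 degrees, less where a joint would pass 70% of its speed; a pose out of reach is approached as far as the arm can. A call is refused whole if a number of a shift passes 50 or a number of a turn 8.59, either way. A call with a gripper value outside its range is refused whole. "gripper" is the opening, from -1 (shut) to 1 (fully open), set as the call begins (left out, the last holds). The fingers move at their own pace and stop on an object; "squeeze" is the grip in N (left out, the last holds). Time passes only in rows, so rows that do not move let the fingers close. It gives the time, the measured TCP pose, the force and the opening at its end, in the units of the state.
- manip.read_state(): the state, without advancing time (a new reading comes with each control period).
- manip.camera(name): name is "side" or "top"; returns (picture, depth): 384x512x3 uint8, blue, green, red; 384x512 float32, mm along the optical axis (not along the pixel's ray), 0 where there is no reading.
- manip.camera_params(name): a dict with "fx", "fy", "cx", "cy" (pixels), "rvec" (rotation vector, rad) and "tvec" (3), from world to camera coordinates, as OpenCV has them. Camera axes: x right, y down, z forward; pixel columns grow to the right and rows downward; lengths in mm; the calibration is good to about 2 mm. A picture is of the moment at which its call begins. camera_params takes no time and is no camera call.
- manip.sign_off(): hands the job in, once; it reports no verdict.
The state is a dict: "clock": time; "joints": joint angles; "qd": joint speeds; "effort": joint torques, N m; "eef_pos": TCP position; "eef_rot": TCP orientation; "wrist_force": force on the tool from outside, world axes, zero at the start; "moment": the same for the moment, N m; "finger_gap": finger opening in mm.
Only numpy, scipy, OpenCV 4.12 (cv2) and the standard library are available. Lean on these libraries where they do the work, as an engineer would, in place of code of your own. Each camera call takes 0.05 s, during which the arm holds its last target. There are 200 camera calls.

## Working session

There is one attempt and no reset: what is moved stays moved. The work goes in short steps, Python scripts to look and compute and a tool call to move; the robot and the scene stay as the last step left them, time stands still between calls to the robot, and variables do not carry over. Pictures are saved under pics/ and viewed, about 8 in all and at most 12, crops included, and the job is handed in when it is done.

Besides the shell and the picture viewer there is one more tool, called after "Call:" as name(argument=value, ...) on one line, values as JSON. jog_arm: Moves the arm, as the interface text tells. Its arguments: {"type":"object","properties":{"moves":{"type":"array","items":{"type":"array","items":{"type":"array","items":{"type":"number"}}}},"gripper":{"type":"number"},"squeeze":{"type":"number"}},"required":["moves"]}

```bash
ls; mkdir -p pics
cat > h.py <<'E'
import numpy as np, cv2
from cell import manip
def P(n):
    p=manip.camera_params(n); R=cv2.Rodrigues(np.array(p["rvec"],float))[0]; return p,R,np.array(p["tvec"],float).ravel()
def plane(n,uv,z):
    p,R,t=P(n); uv=np.atleast_2d(uv).astype(float)
    d=np.c_[(uv[:,0]-p["cx"])/p["fx"],(uv[:,1]-p["cy"])/p["fy"],np.ones(len(uv))]@R
    c=-R.T@t; return c+d*((z-c[2])/d[:,2])[:,None]
def proj(n,X):
    p,R,t=P(n); c=np.atleast_2d(X)@R.T+t; return np.c_[c[:,0]/c[:,2]*p["fx"]+p["cx"],c[:,1]/c[:,2]*p["fy"]+p["cy"]]
def cloud(n,D):
    p,R,t=P(n); v,u=np.indices(D.shape); X=np.dstack([(u-p["cx"])/p["fx"]*D,(v-p["cy"])/p["fy"]*D,D])
    return (X-t)@R
E
python3 - <<'E'
from h import *
for n in("top","side"):
    a,d=manip.camera(n); np.savez(f"{n}0.npz",a=a,d=d); cv2.imwrite(f"pics/{n}0.png",a)
    p,R,t=P(n); print(n,p["fx"],-R.T@t,R[2])
print(manip.read_state())
E
```

```text
pics
top 379.27821886941587 [313.47809548 264.67858258 994.44495029] [ 1.64157718e-01 -4.70037948e-04 -9.86433993e-01]
side 438.3441416617742 [ 178.58013382 1202.96492312  589.9815082 ] [ 0.26163273 -0.84952407 -0.4581017 ]
{'clock': 0.1, 'joints': array([ 1.23536489e+00,  3.00387753e-01,  1.52154041e+00, -6.47946070e-06,
        1.32071173e+00, -6.66212662e-02]), 'qd': array([-2.59275159e-03, -2.09929958e-03, -2.87280536e-04,  1.43134489e-03,
        4.02892166e-05,  5.70911512e-04]), 'effort': array([ 4.95233071e-04, -5.32652521e+01, -3.53282189e+01,  7.09455041e-02,
        2.33963592e-02, -9.99479539e-05]), 'eef_pos': array([146.01185849, 530.02796245, 223.94924594]), 'eef_rot': array([ 3.08096439,  1.56974906, -1.90023315]), 'wrist_force': array([ 0.56495966,  0.25581019, -0.29447708]), 'moment': array([0.00315839, 0.0255469 , 0.02906114]), 'finger_gap': 94.24056815875699}
```

View pics/top0.png

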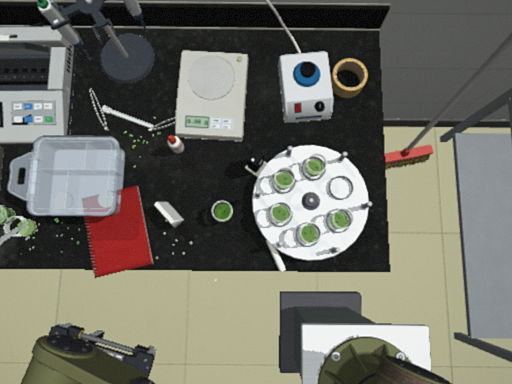

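View pics/side0.png

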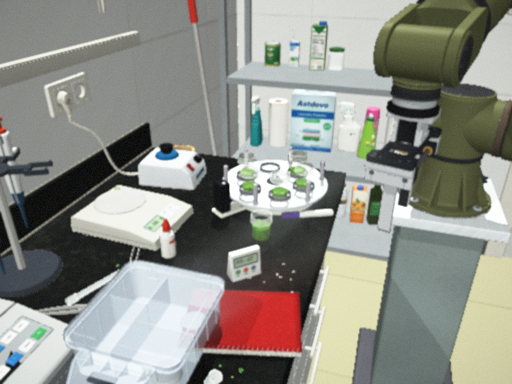

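The top view shows the carousel at about px (311,201), the empty nest at (341,187), the sensor at (255,163) and the cup at (222,210). The marker lies at (276,257), close to the rim. The sensor is about 120° counter-clockwise of the empty nest, so the table needs two stops. Next I measure.

Run:
```python
from h import *
z=np.load("top0.npz");a,d=z["a"],z["d"];X=cloud("top",d);hsv=cv2.cvtColor(a,cv2.COLOR_BGR2HSV)
# disc
m=((X[...,2]>30)&(X[...,2]<48)&(hsv[...,2]>120)&(d>0)).astype(np.uint8);m[:, :240]=0;m[:140]=0;m[265:]=0;m[:,385:]=0
m=cv2.morphologyEx(m,cv2.MORPH_OPEN,np.ones((3,3),np.uint8))
c=max(cv2.findContours(m,0,2)[0],key=cv2.contourArea)[:,0]
h=cv2.convexHull(c)[:,0];W=plane("top",h,40)[:,:2]
(cc,r)=cv2.minEnclosingCircle(W.astype(np.float32));print("disc",cc,r,len(h))
A=np.c_[2*W,np.ones(len(W))];s=np.linalg.lstsq(A,(W**2).sum(1),rcond=None)[0];print("lsq",s[:2],np.sqrt(s[2]+s[0]**2+s[1]**2))
# green leaf blobs
g=cv2.inRange(hsv,(35,90,40),(85,255,255));n,l,st,ce=cv2.connectedComponentsWithStats(g)
for i in range(1,n):
    if st[i,4]>80: 
        q=X[l==i];print("green",ce[i],st[i],np.median(q,0))
# cup heights
q=X[195:228,205:240].reshape(-1,3);k=q[:,2]>12;print("cupcloud",q[k].min(0),q[k].max(0),np.median(q[k],0),k.sum())
# sensor
q=X[140:185,235:275].reshape(-1,3);k=(abs(q[:,2]-90)<8);print("sensor",q[k].mean(0),k.sum())
for k in(0,1):
    cv2.imwrite("pics/crop.png",cv2.resize(a[135:275,195:385],None,fx=4.2,fy=4.2,interpolation=cv2.INTER_CUBIC))
```

```text
disc (459.0188293457031, 138.6009521484375) 147.70033264160156 48
lsq [458.97786183 138.47079947] 147.22174539043127
green [315.18032787 165.00819672] [308 160  14  11 122] [547.94204841 127.7070595   56.49885839]
green [284.03521127 178.64788732] [277 173  15  12 142] [510.9151615  206.79704872  56.58979326]
green [221.81909548 210.74371859] [214 203  17  16 199] [430.72873817 363.65407271  33.88885291]
green [280.46666667 212.78888889] [273 206  16  15 180] [424.3778052  214.4165241   56.44494697]
green [340.79452055 219.06164384] [335 212  13  15 146] [410.64920587  65.58285348  56.53059899]
green [ 30.0952381  227.44047619] [ 25 218  10  17  84] [383.61090564 857.16001138  17.38816734]
green [308.78888889 233.25555556] [302 226  15  16 180] [375.18595683 145.4265458   56.58517544]
cupcloud [313.47809548 264.67858258  13.18057637] [454.69534211 385.27824281 994.44495029] [430.54704696 361.30327891  35.77629994] 327
sensor [558.92795835 279.74413365  90.24169876] 187
```

View pics/crop.png

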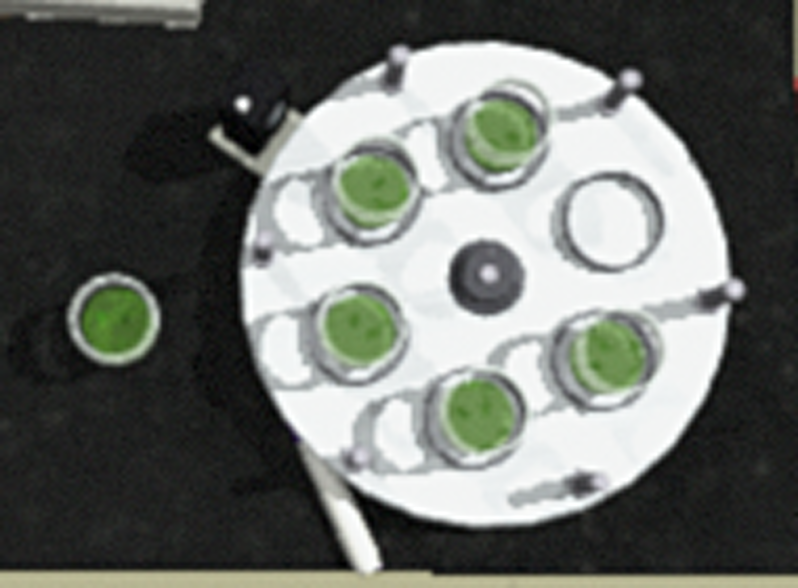

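Run:
```python
from h import *
from scipy.spatial.transform import Rotation as Ro
s=manip.read_state();R=Ro.from_euler('xyz',s["eef_rot"]).as_matrix();print(R.round(3), "jaw yaw",np.degrees(np.arctan2(R[1,2],R[0,2])))
o=np.array([195,135])
f=lambda x,y:np.array([x,y])/4.2+o-.4
print("cup rim",plane("top",f(114,320),64)); print("nest",plane("top",f(611,222),50))
for q in[(398,54),(629,78),(736,290),(262,250),(600,483),(355,458)]:
    w=plane("top",f(*q),95)[0,:2]-[459,138.5];print("post",w.round(),np.hypot(*w).round(),np.degrees(np.arctan2(w[1],w[0])).round(1))
print("hub",plane("top",f(489,272),64))
```

```text
[[-0.    -0.964  0.266]
 [-0.001  0.266  0.964]
 [-1.     0.    -0.001]] jaw yaw 74.59840544276508
cup rim [[427.37198921 361.03510981  64.        ]]
nest [[491.61325167  64.34594017  50.        ]]
post [123.  58.] 136.0 25.1
post [110. -77.] 134.0 -35.1
post [ -15. -135.] 136.0 -96.2
post [  6. 136.] 136.0 87.6
post [-124.  -55.] 136.0 -156.2
post [-112.   82.] 139.0 143.7
hub [[458.16629707 140.19283492  64.        ]]
```

Call:
jog_arm(moves=[[[45,-27,-8,0,0,0],[45,-27,-8,0,0,0],[45,-27,-8,0,0,0],[45,-27,-8,0,0,0],[45,-27,-8,0,0,0]]])

```text
clock: 0.6
eef_pos: [358.5, 400.8, 184.8]
eef_rot: [2.368, 1.569, -2.604]
wrist_force: [-0.1, 0.4, 0.3]
finger_gap: 93.6
```

Call:
jog_arm(moves=[[[40,-22,0,0,0,0],[30,-17,0,0,0,0],[0,0,-30,0,0,0],[0,0,0,0,0,0]]])

```text
clock: 1.0
eef_pos: [435.1, 355.1, 151.9]
eef_rot: [2.549, 1.566, -2.43]
wrist_force: [-0.1, -0.1, 0.3]
finger_gap: 94.2
```

Run:
```python
from h import *
a,d=manip.camera("side");cv2.imwrite("pics/s1.png",cv2.resize(a[130:270,180:340],None,fx=4.5,fy=4.2,interpolation=cv2.INTER_CUBIC))
s=manip.read_state();print(s["eef_pos"])
for c in[(428,362),(428,361)]: print(proj("side",[[*c,64],[*c,0]]))
print(proj("side",[s["eef_pos"]]))
```

```text
[435.87620388 355.91971694 154.52233652]
[[261.52613566 214.28770447]
 [261.32775789 237.24970332]]
[[261.6499875  214.07682653]
 [261.4483145  237.02614535]]
[[259.25342139 177.84551934]]
```

View pics/s1.png

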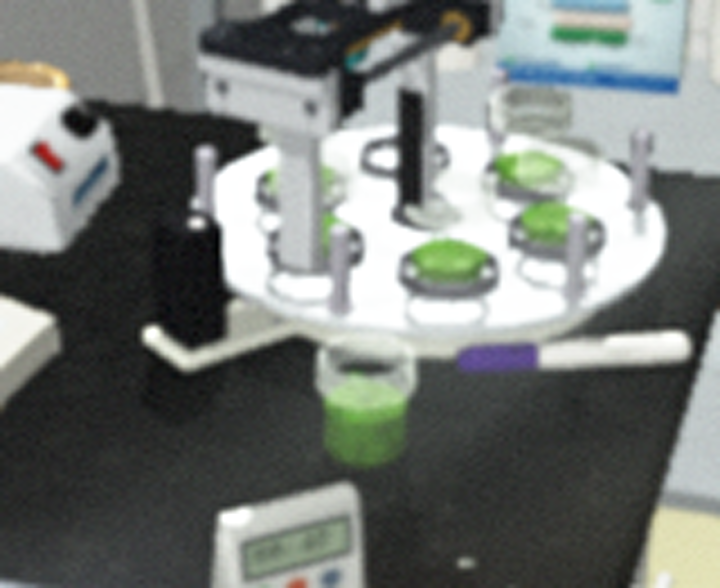

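Call:
jog_arm(moves=[[[-7,5,-20,0,0,0],[0,0,-30,0,0,0],[0,0,-25,0,0,0],[0,0,-20,0,0,0],[0,0,-10,0,0,0]]], gripper=0.6, squeeze=6)

```text
clock: 1.55
eef_pos: [428.8, 365.9, 55.3]
eef_rot: [-0.707, 1.561, 0.603]
wrist_force: [0.1, 0.2, 0.2]
finger_gap: 74.9
```

Call:
jog_arm(moves=[[[0,-4,-10,0,0,0],[0,0,-3,0,0,0],[0,0,0,0,0,0]]])

```text
clock: 1.85
eef_pos: [428.8, 363.0, 43.4]
eef_rot: [-0.698, 1.559, 0.614]
wrist_force: [0.7, -0.0, 0.6]
finger_gap: 75.5
```

Call:
jog_arm(moves=[[[0,0,0,0,0,0],[0,0,0,0,0,0],[0,0,0,0,0,0],[0,0,0,0,0,0],[0,0,0,0,0,0]]], gripper=-0.2, squeeze=6)

```text
clock: 2.35
eef_pos: [429.8, 363.7, 45.9]
eef_rot: [-0.694, 1.555, 0.618]
wrist_force: [0.0, -0.4, 0.3]
finger_gap: 50.0
```

Call:
jog_arm(moves=[[[0,0,15,0,0,0],[0,0,25,0,0,0],[0,0,35,0,0,0],[0,0,35,0,0,4],[0,0,30,0,0,4]]])

```text
clock: 2.85
eef_pos: [427.6, 362.0, 190.9]
eef_rot: [-0.726, 1.562, 0.729]
wrist_force: [-0.4, 0.8, -0.2]
finger_gap: 50.1
```

Call:
jog_arm(moves=[[[10,-35,0,0,0,4],[10,-45,0,0,0,4],[10,-45,0,0,0,4],[10,-45,0,0,0,0],[10,-45,0,0,0,0]]])

```text
clock: 3.35
eef_pos: [478.2, 145.1, 202.6]
eef_rot: [-0.947, 1.548, 0.737]
wrist_force: [1.1, 0.2, -0.5]
finger_gap: 50.2
```

Call:
jog_arm(moves=[[[7,-40,-10,0,0,0],[7,-35,-20,0,0,0],[1,-7,-20,0,0,0],[0,0,0,0,0,0]]])

```text
clock: 3.75
eef_pos: [494.4, 54.8, 156.9]
eef_rot: [-1.105, 1.542, 0.573]
wrist_force: [-0.3, 0.2, -0.8]
finger_gap: 50.3
```

```bash
cat > st.py <<'E'
from h import *
from scipy.spatial.transform import Rotation as Ro
s=manip.read_state();R=Ro.from_euler('xyz',s["eef_rot"]).as_matrix()
print("pos",s["eef_pos"].round(1),"jaw",np.degrees(np.arctan2(R[1,2],R[0,2])).round(1),"x axis",R[:,0].round(3),"q",s["joints"].round(2),"F",s["wrist_force"].round(1))
# rotvec (deg) to make it vertical
print("fix",np.degrees(np.cross(R[:,0],[0,0,-1])).round(2))
E
python3 - <<'E'
import st
from h import *
a,d=manip.camera("top");b,e=manip.camera("side")
A=cv2.resize(a[135:275,270:390],None,fx=3.3,fy=4,interpolation=cv2.INTER_CUBIC);B=cv2.resize(b[110:235,200:345],None,fx=2.7,fy=4.48,interpolation=cv2.INTER_CUBIC)
np.savez("c1.npz",a=a,d=d,b=b,e=e)
cv2.imwrite("pics/s2.png",np.hstack([A,B[:560]]))
E
```

```text
pos [494.4  54.8 156.9] jaw 96.2 x axis [ 0.024  0.015 -1.   ] q [ 0.03  0.24  1.76  0.02  1.11 -1.66] F [-0.3  0.2 -0.8]
fix [-0.88  1.37  0.  ]
```

View pics/s2.png

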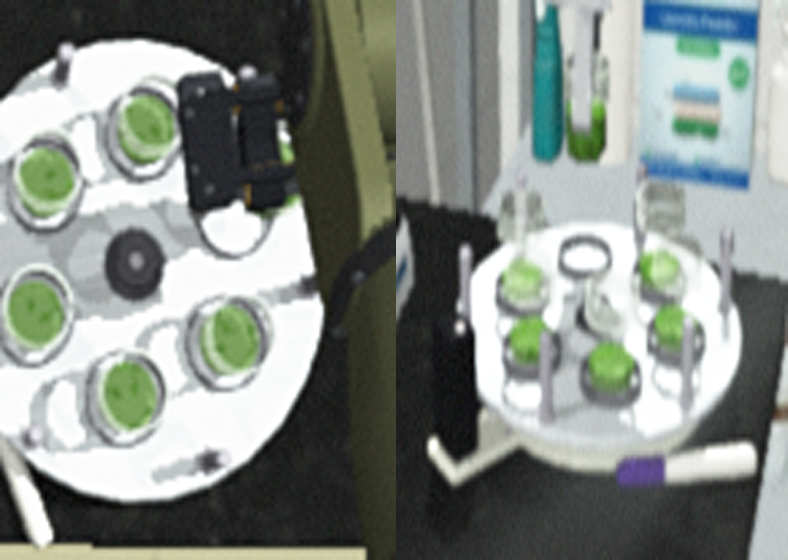

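Run:
```python
from h import *
o=np.array([200,110])
print("nest side",plane("side",np.array([187,257])/[2.7,4.48]+o-.4,50))
print("proj tcp axis at foot",proj("side",[[494.4,54.8,112],[494.4,54.8,157]]), "measured foot ctr ~", np.array([191,150])/[2.7,4.48]+o)
# five side cups' rims check of calibration: leaf centroid in each image at z 57
for n,f in(("top","a"),("side","b")):
    im=np.load("c1.npz")[f];h=cv2.cvtColor(im,cv2.COLOR_BGR2HSV);g=cv2.inRange(h,(35,90,40),(85,255,255))
    k,l,st,ce=cv2.connectedComponentsWithStats(g)
    for i in range(1,k):
        w=plane(n,ce[i],57)[0,:2]-[458.5,139]
        if st[i,4]>40 and np.hypot(*w)<120: print(n,w.round(1),np.hypot(*w).round(1),(np.degrees(np.arctan2(w[1],w[0]))%60).round(1),st[i])
```

```text
nest side [[491.95080449  74.84608973  50.        ]]
proj tcp axis at foot [[270.25992453 144.76674906]
 [270.51979553 130.13357117]] measured foot ctr ~ [270.74074074 143.48214286]
top [ 89.1 -11.3] 89.9 52.8 [308 160  14  11 122]
top [53.  67.8] 86.0 52.0 [277 173  15  12 142]
top [-33.3  76.9] 83.8 53.4 [273 206  16  15 181]
top [-47.9 -73. ] 87.3 56.7 [335 212  13  15 146]
top [-83.9   6.6] 84.1 55.5 [302 226  15  16 183]
side [-79.7  18.4] 81.8 47.0 [296 178  10   9  69]
side [50.4 78.8] 93.6 57.4 [242 181  13  10  93]
side [-36.9  86.5] 94.1 53.1 [272 187  16  10 120]
```

Call:
jog_arm(moves=[[[-1,8,-10,-0.9,1.4,0],[0,0,-20,0,0,0],[0,0,-10,0,0,0],[0,0,0,0,0,0]]])

```text
clock: 4.25
eef_pos: [496.0, 68.0, 124.0]
eef_rot: [-1.679, 1.561, 0.005]
wrist_force: [-0.5, -0.2, -0.5]
finger_gap: 50.1
```

Run:
```python
import st
from h import *
b,e=manip.camera("side")
cv2.imwrite("pics/s3.png",cv2.resize(b[130:215,210:340],None,fx=6,fy=6.8,interpolation=cv2.INTER_CUBIC))
```

```text
pos [496.  68. 124.] jaw 96.5 x axis [ 0.01  0.   -1.  ] q [ 0.06  0.3   1.78 -0.    1.06 -1.62] F [-0.5 -0.2 -0.5]
fix [-0.    0.56  0.  ]
```

View pics/s3.png

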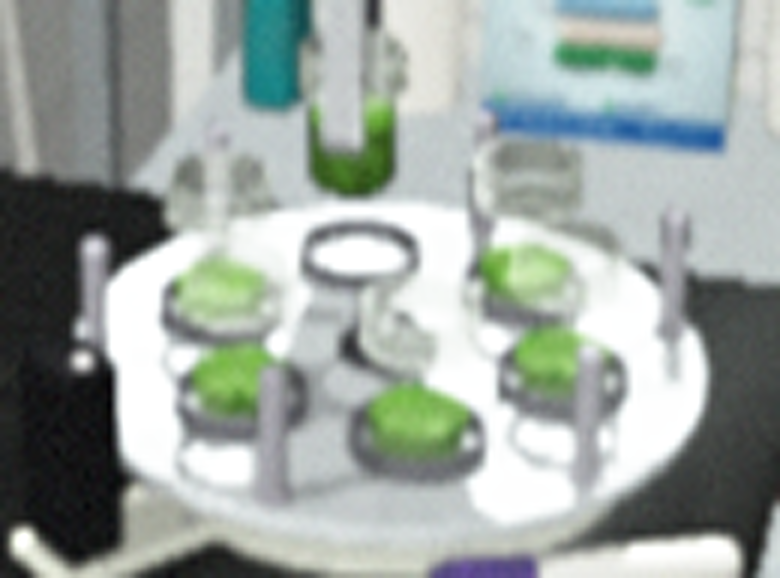

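The side view shows the cup's axis at crop x≈351 and the ring centre at x≈360. That puts the cup about 4 mm too far +x, which agrees with the nest estimate of (493, 63.5). I correct that and lower it.

Call:
jog_arm(moves=[[[-3,-4.5,-8,0,0.5,0],[0,0,-8,0,0,0],[0,0,-3,0,0,0],[0,0,0,0,0,0]]])

```text
clock: 4.7
eef_pos: [493.8, 63.4, 106.3]
eef_rot: [-1.584, 1.567, 0.101]
wrist_force: [-0.2, 0.8, 1.0]
finger_gap: 50.1
```

Call:
jog_arm(moves=[[[0,0,-5,0,0,0],[0,0,-4,0,0,0],[0,0,-4,0,0,0],[0,0,0,0,0,0]]])

```text
clock: 5.1
eef_pos: [493.9, 63.3, 92.3]
eef_rot: [-1.586, 1.567, 0.098]
wrist_force: [0.2, 0.4, -1.0]
finger_gap: 50.2
```

Call:
jog_arm(moves=[[[-0.5,0,-3,0,0,0],[0,0,-2,0,0,0],[0,0,0,0,0,0]]])

```text
clock: 5.4
eef_pos: [493.4, 63.3, 86.9]
eef_rot: [-1.581, 1.566, 0.103]
wrist_force: [-0.7, -0.0, -0.3]
finger_gap: 50.4
```

Call:
jog_arm(moves=[[[0,0,-1,0,0,0],[0,0,-1,0,0,0],[0,0,0,0,0,0]]])

```text
clock: 5.7
eef_pos: [493.9, 63.2, 85.5]
eef_rot: [-1.644, 1.565, 0.04]
wrist_force: [-0.3, 0.5, 0.6]
finger_gap: 50.1
```

Call:
jog_arm(moves=[[[0,0,-1.5,0,0,0],[0,0,0,0,0,0],[0,0,0,0,0,0]]])

```text
clock: 6.0
eef_pos: [494.4, 63.2, 84.5]
eef_rot: [-1.633, 1.564, 0.051]
wrist_force: [-0.6, 1.0, -0.0]
finger_gap: 50.1
```

Run:
```python
import st
from h import *
b,e=manip.camera("side")
cv2.imwrite("pics/s4.png",cv2.resize(b[130:215,210:340],None,fx=6,fy=6.8,interpolation=cv2.INTER_CUBIC))
```

```text
pos [494.4  63.2  84.5] jaw 96.5 x axis [ 0.007  0.    -1.   ] q [ 0.05  0.35  1.81 -0.    0.97 -1.63] F [-0.6  1.  -0. ]
fix [-0.02  0.41  0.  ]
```

View pics/s4.png

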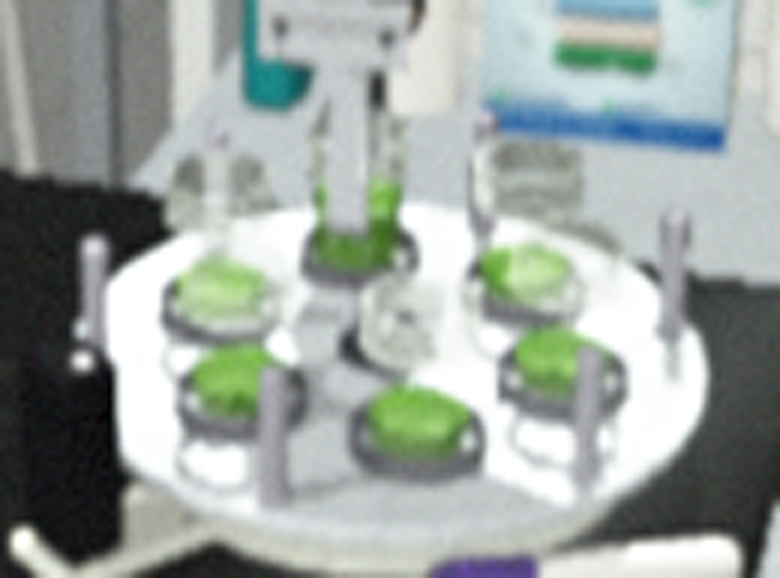

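The cup sits inside the ring (crop 355,250), with the ring's front wall hiding its foot. I keep lowering until it touches.

Call:
jog_arm(moves=[[[-0.5,0,-1,0,0,0],[0,0,-0.5,0,0,0],[0,0,0,0,0,0]]])

```text
clock: 6.35
eef_pos: [494.7, 63.4, 84.0]
eef_rot: [-1.622, 1.561, 0.062]
wrist_force: [0.2, 0.3, -0.2]
finger_gap: 50.2
```

Call:
jog_arm(moves=[[[-0.5,0,-1,0,0,0],[0,0,-0.5,0,0,0],[0,0,0,0,0,0]]])

```text
clock: 6.65
eef_pos: [495.0, 63.5, 83.5]
eef_rot: [-1.617, 1.559, 0.067]
wrist_force: [0.0, 0.1, 0.6]
finger_gap: 50.1
```

Call:
jog_arm(moves=[[[-2,0,-2,0,0.5,0],[0,0,-1,0,0,0],[0,0,0,0,0,0]]])

```text
clock: 6.95
eef_pos: [494.1, 63.4, 81.6]
eef_rot: [-1.586, 1.564, 0.098]
wrist_force: [-0.8, -0.6, 0.6]
finger_gap: 50.3
```

```bash
python3 st.py;python3 st.py
```

```text
pos [494.1  63.4  81.6] jaw 96.5 x axis [ 0.007  0.001 -1.   ] q [ 0.05  0.36  1.81  0.    0.97 -1.63] F [-0.8 -0.6  0.6]
fix [-0.04  0.38  0.  ]
pos [494.1  63.4  81.6] jaw 96.5 x axis [ 0.007  0.001 -1.   ] q [ 0.05  0.36  1.81  0.    0.97 -1.63] F [-0.8 -0.6  0.6]
fix [-0.04  0.38  0.  ]
```

Call:
jog_arm(moves=[[[-1,0,-1.5,0,0,0],[0,0,-1,0,0,0],[0,0,0,0,0,0]]])

```text
clock: 7.25
eef_pos: [494.1, 63.4, 80.0]
eef_rot: [-1.613, 1.561, 0.071]
wrist_force: [-0.3, -0.3, 2.2]
finger_gap: 50.1
```

Call:
jog_arm(moves=[[[0,0,-1,0,0,0],[0,0,-0.5,0,0,0],[0,0,0,0,0,0]]])

```text
clock: 7.55
eef_pos: [494.5, 63.5, 79.2]
eef_rot: [-1.598, 1.56, 0.087]
wrist_force: [-0.6, -0.0, 1.8]
finger_gap: 50.3
```

Force holds at about 2 N upward, so the cup is standing on the floor. Now I release it and rise.

Call:
jog_arm(moves=[[[0,0,0,0,0,0],[0,0,0,0,0,0],[0,0,0,0,0,0],[0,0,0,0,0,0]]], gripper=0.4)

```text
clock: 7.95
eef_pos: [493.7, 63.5, 78.1]
eef_rot: [-1.585, 1.562, 0.1]
wrist_force: [0.3, 0.9, 0.3]
finger_gap: 65.7
```

Call:
jog_arm(moves=[[[0,0,10,0,0,0],[0,0,20,0,0,0],[0,0,30,0,0,0],[0,0,40,0,0,0],[0,0,10,0,0,0]]])

```text
clock: 8.45
eef_pos: [492.0, 63.4, 192.7]
eef_rot: [-1.556, 1.566, 0.128]
wrist_force: [0.5, -0.5, -0.6]
finger_gap: 65.8
```

Run:
```python
import st
from h import *
b,e=manip.camera("side")
cv2.imwrite("pics/s5.png",cv2.resize(b[130:215,210:340],None,fx=6,fy=6.8,interpolation=cv2.INTER_CUBIC))
```

```text
pos [492.   63.4 192.7] jaw 96.5 x axis [ 0.005  0.001 -1.   ] q [ 0.05  0.21  1.71  0.    1.22 -1.63] F [ 0.5 -0.5 -0.6]
fix [-0.03  0.27  0.  ]
```

View pics/s5.png

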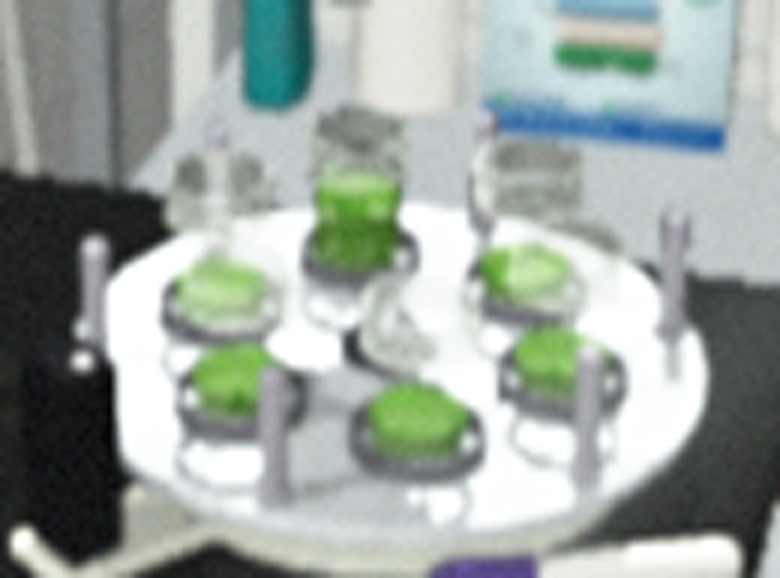

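The cup stands upright and seated in the ring at crop (357,200), its rim level with its neighbours. Next I go with closed fingers to just behind the post at −95°.

Call:
jog_arm(moves=[[[-16,-11,0,0,0,-8.4],[-16,-11,0,0,0,-8.4],[-16,-11,0,0,0,-8.4],[-16,-11,0,0,0,-8.4],[-16,-10,0,0,0,-8.4]]], gripper=-1)

```text
clock: 9.0
eef_pos: [408.7, 8.6, 189.6]
eef_rot: [-2.216, 1.569, -1.281]
wrist_force: [0.3, -0.2, -0.2]
finger_gap: 29.6
```

Call:
jog_arm(moves=[[[0,0,0,0,0,-8.4],[0,0,0,0,0,-8.4],[0,0,0,0,0,-8.4],[0,0,0,0,0,-8.4],[0,0,0,0,0,-8.4]]])

```text
clock: 9.5
eef_pos: [405.0, 7.5, 186.0]
eef_rot: [2.997, 1.565, -3.101]
wrist_force: [-0.5, 0.1, 0.5]
finger_gap: 0.3
```

Call:
jog_arm(moves=[[[0,0,0,0,0,-8.4],[0,0,0,0,0,-8.4],[0,0,0,0,0,-8.4],[0,0,0,0,0,0]]])

```text
clock: 9.9
eef_pos: [403.4, 7.6, 182.9]
eef_rot: [3.097, 1.56, 2.829]
wrist_force: [-0.1, -0.4, -0.1]
finger_gap: 0.6
```

```bash
python3 st.py
```

```text
pos [403.4   7.6 182.9] jaw -15.3 x axis [-0.011  0.003 -1.   ] q [-0.07  0.02  1.95  0.    1.18  0.19] F [-0.1 -0.4 -0.1]
fix [-0.2  -0.61 -0.  ]
```

Call:
jog_arm(moves=[[[1,0,-35,0,-0.6,0],[1,0,-30,0,0,0],[1,0,-25,0,0,0],[0,0,-12,0,0,0],[0,0,0,0,0,0]]])

```text
clock: 10.4
eef_pos: [404.9, 7.7, 76.0]
eef_rot: [2.075, 1.567, 1.831]
wrist_force: [0.2, 0.6, 0.1]
finger_gap: 0.7
```

```bash
cat > arc.py <<'E'
import st,sys
from h import *
s=manip.read_state()["eef_pos"];c=np.array([458.5,139]);w=s[:2]-c;a=np.degrees(np.arctan2(w[1],w[0]));print("r",np.hypot(*w).round(1),"ang",a.round(1))
p=s[:2]
for k in range(int(sys.argv[1])):
    a+=float(sys.argv[2]);q=c+137*np.array([np.cos(np.radians(a)),np.sin(np.radians(a))]);print(a.round(1),(q-p).round(1));p=q
E
python3 arc.py 10 4
```

```text
pos [404.9   7.7  76. ] jaw -14.0 x axis [-0.001  0.003 -1.   ] q [-0.07  0.19  2.06  0.    0.9   0.17] F [0.2 0.6 0.1]
fix [-0.19 -0.05 -0.  ]
r 141.8 ang -112.2
-108.2 [10.8  1.1]
-104.2 [ 9.2 -2.7]
-100.2 [ 9.3 -2. ]
-96.2 [ 9.5 -1.4]
-92.2 [ 9.5 -0.7]
-88.2 [ 9.6 -0. ]
-84.2 [9.5 0.6]
-80.2 [9.5 1.3]
-76.2 [9.4 2. ]
-72.2 [9.2 2.6]
```

Call:
jog_arm(moves=[[[9,-1,0,0,0,0],[7,-2,0,0,0,0],[5,-1,0,0,0,2],[5,-1,0,0,0,2],[5,-1,0,0,0,2]]])

```text
clock: 10.9
eef_pos: [439.0, 1.2, 78.2]
eef_rot: [1.901, 1.567, 1.773]
wrist_force: [-2.6, 1.5, -1.8]
finger_gap: 0.2
```

```bash
python3 arc.py 10 3
```

```text
pos [439.    1.2  78.2] jaw -7.3 x axis [-0.001  0.003 -1.   ] q [-0.08  0.25  1.97  0.    0.92  0.04] F [-2.6  1.5 -1.8]
fix [-0.19 -0.04 -0.  ]
r 139.2 ang -98.1
-95.1 [7.4 1.3]
-92.1 [ 7.2 -0.4]
-89.1 [ 7.2 -0.1]
-86.1 [7.2 0.3]
-83.1 [7.1 0.7]
-80.1 [7.1 1.1]
-77.1 [7.  1.4]
-74.1 [6.9 1.8]
-71.1 [6.8 2.2]
-68.1 [6.7 2.5]
```

Call:
jog_arm(moves=[[[7,0,0,0,0,3],[7,0,0,0,0,3],[7,0,0,0,0,3],[7,0.5,0,0,0,3],[7,0.5,0,0,0,3]]])

```text
clock: 11.4
eef_pos: [477.3, 1.3, 80.7]
eef_rot: [2.015, 1.568, 2.165]
wrist_force: [-1.5, 1.0, -0.1]
finger_gap: 0.2
```

```bash
python3 arc.py 6 3
```

```text
pos [477.3   1.3  80.7] jaw 8.6 x axis [-0.002  0.003 -1.   ] q [-0.08  0.32  1.86  0.    0.96 -0.23] F [-1.5  1.  -0.1]
fix [-0.15 -0.1  -0.  ]
r 139.0 ang -82.2
-79.2 [6.8 3.2]
-76.2 [7.  1.5]
-73.2 [6.9 1.9]
-70.2 [6.8 2.3]
-67.2 [6.7 2.6]
-64.2 [6.5 3. ]
```

Call:
jog_arm(moves=[[[6,2,-1,0,0,2.5],[6,1.5,0,0,0,2.5],[5,1.5,0,0,0,2.5],[4,1.5,0,0,0,2]]])

```text
clock: 11.8
eef_pos: [502.5, 7.1, 82.4]
eef_rot: [0.617, 1.568, 0.944]
wrist_force: [-1.0, -0.0, -0.3]
finger_gap: 0.5
```

```bash
python3 arc.py 3 3
```

```text
pos [502.5   7.1  82.4] jaw 18.8 x axis [ 0.001  0.002 -1.   ] q [-0.06  0.37  1.8   0.    0.98 -0.39] F [-1.  -0.  -0.3]
fix [-0.11  0.08  0.  ]
r 139.0 ang -71.6
-68.6 [6.1 4.4]
-65.6 [6.6 2.8]
-62.6 [6.4 3.1]
```

Call:
jog_arm(moves=[[[0,0,-3,0,0,0],[0,0,0,0,0,0],[0,0,0,0,0,0],[0,0,0,0,0,0],[0,0,0,0,0,0]]])

```text
clock: 12.3
eef_pos: [504.3, 6.7, 80.9]
eef_rot: [0.03, 1.566, 0.357]
wrist_force: [0.1, -0.4, 0.2]
finger_gap: 0.4
```

```bash
cat > tab.py <<'E'
from h import *
import sys
a,d=manip.camera("top");h=cv2.cvtColor(a,cv2.COLOR_BGR2HSV);g=cv2.inRange(h,(35,90,40),(85,255,255))
k,l,st,ce=cv2.connectedComponentsWithStats(g)
for i in range(1,k):
    w=plane("top",ce[i],57)[0,:2]-[458.5,139]
    if st[i,4]>40 and np.hypot(*w)<120: print(np.hypot(*w).round(1),np.degrees(np.arctan2(w[1],w[0])).round(1),st[i,4])
cv2.imwrite(f"pics/{sys.argv[1]}.png",cv2.resize(a[135:275,195:385],None,fx=4.2,fy=4.2,interpolation=cv2.INTER_CUBIC))
E
python3 tab.py t1; python3 st.py
```

```text
88.1 25.3 131
92.7 -31.6 158
84.8 86.0 164
89.2 -90.7 131
83.8 147.8 186
85.8 -150.4 163
pos [504.3   6.7  80.9] jaw 18.7 x axis [ 0.005  0.002 -1.   ] q [-0.06  0.37  1.79  0.    0.97 -0.39] F [ 1.2 -0.3  0.8]
fix [-0.1   0.26  0.  ]
```

View pics/t1.png

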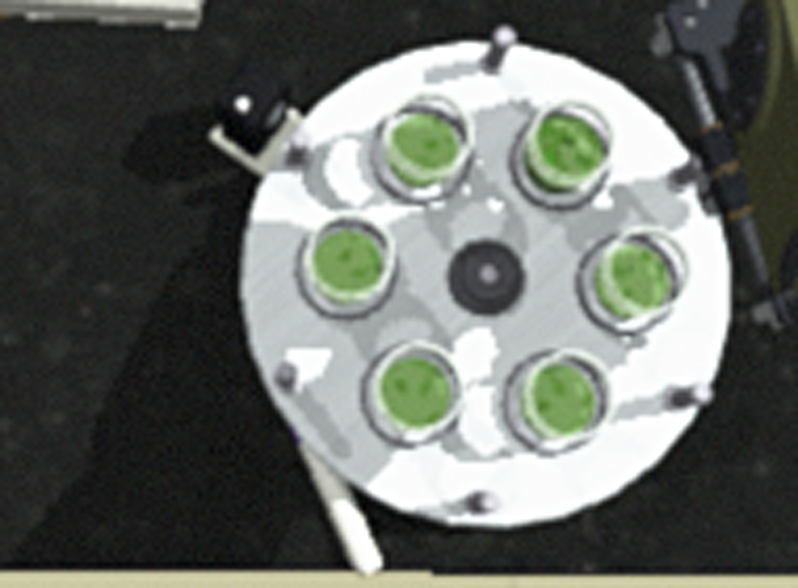

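The new cup is now at −31.6° (crop 565,155), so the table has moved only about 32° and rests poised against the finger. I push a little further.

Call:
jog_arm(moves=[[[5,2.5,0,0,0,2.5],[5,2.5,0,0,0,2.5],[0,0,0,0,0,0],[0,0,0,0,0,0],[0,0,0,0,0,0]]])

```text
clock: 12.85
eef_pos: [514.0, 11.5, 81.0]
eef_rot: [0.028, 1.566, 0.443]
wrist_force: [-0.6, -0.9, -0.4]
finger_gap: 0.6
```

Call:
jog_arm(moves=[[[0,0,0,0,0,0],[0,0,0,0,0,0],[0,0,0,0,0,0]]])

```text
clock: 13.15
eef_pos: [513.7, 11.4, 81.0]
eef_rot: [0.032, 1.566, 0.444]
wrist_force: [0.1, -0.8, -0.3]
finger_gap: 0.3
```

```bash
python3 tab.py t2; python3 arc.py 8 3
```

```text
92.0 -6.9 167
86.1 51.9 143
90.7 -64.8 123
83.9 113.4 180
86.9 -123.3 149
84.1 175.4 180
pos [513.7  11.3  81.1] jaw 23.6 x axis [ 0.004  0.002 -1.   ] q [-0.05  0.39  1.77  0.    0.98 -0.46] F [ 0.1 -0.2 -0. ]
fix [-0.11  0.23  0.  ]
r 139.1 ang -66.6
-63.6 [5.7 4.9]
-60.6 [6.3 3.4]
-57.6 [6.2 3.7]
-54.6 [6. 4.]
-51.6 [5.7 4.3]
-48.6 [5.5 4.6]
-45.6 [5.3 4.9]
-42.6 [5.  5.1]
```

The table settled in the next stop, with the cup at about −6°. Second push.

Call:
jog_arm(moves=[[[6,3.5,0,0,0,3],[6,3.5,0,0,0,3],[6,3.7,0,0,0,3],[6,4,0,0,0,3],[6,4.3,0,0,0,3]]])

```text
clock: 13.7
eef_pos: [544.2, 30.5, 81.1]
eef_rot: [0.051, 1.567, 0.733]
wrist_force: [0.3, -0.6, -0.9]
finger_gap: 0.6
```

Call:
jog_arm(moves=[[[5.3,4.8,-1,0,0,3],[5,5,0,0,0,3],[4.8,5.2,0,0,0,3],[4.6,5.4,0,0,0,3],[4.4,5.6,0,0,0,3]]])

```text
clock: 14.2
eef_pos: [569.1, 56.7, 80.0]
eef_rot: [0.161, 1.568, 1.116]
wrist_force: [-2.3, -1.0, 2.2]
finger_gap: 0.8
```

```bash
python3 arc.py 8 3
```

```text
pos [569.1  56.7  80. ] jaw 54.7 x axis [ 0.001  0.002 -1.   ] q [ 0.03  0.5   1.6   0.    1.04 -0.92] F [-2.3 -1.   2.2]
fix [-0.14  0.07  0.  ]
r 137.8 ang -36.7
-33.7 [3.5 6.4]
-30.7 [3.8 6.1]
-27.7 [3.5 6.3]
-24.7 [3.2 6.4]
-21.7 [2.8 6.6]
-18.7 [2.5 6.7]
-15.7 [2.1 6.9]
-12.7 [1.8 7. ]
```

Call:
jog_arm(moves=[[[3.5,6.3,0,0,0,3],[3.5,6.2,0,0,0,3],[3.3,6.3,0,0,0,3],[3,6.4,0,0,0,3],[2.8,6.6,0,0,0,3]]])

```text
clock: 14.7
eef_pos: [586.1, 88.0, 79.9]
eef_rot: [-0.871, 1.57, 0.355]
wrist_force: [-0.2, -1.8, 1.4]
finger_gap: 0.6
```

```bash
python3 arc.py 6 3
```

```text
pos [586.1  88.   79.9] jaw 70.2 x axis [ 0.001  0.    -1.   ] q [ 0.09  0.54  1.53  0.    1.06 -1.14] F [-0.2 -1.8  1.4]
fix [-0.01  0.04  0.  ]
r 137.4 ang -21.8
-18.8 [2.1 6.9]
-15.8 [2.1 6.8]
-12.8 [1.8 7. ]
-9.8 [1.4 7. ]
-6.8 [1.  7.1]
-3.8 [0.7 7.1]
```

Call:
jog_arm(moves=[[[2,6.8,0,0,0,3],[2,6.8,0,0,0,3],[1.8,6.5,0,0,0,3],[1.2,5,0,0,0,2],[1,5,0,0,0,2]]])

```text
clock: 15.2
eef_pos: [594.5, 118.8, 79.7]
eef_rot: [-2.371, 1.57, -0.908]
wrist_force: [-0.2, 0.2, 0.6]
finger_gap: 0.8
```

Call:
jog_arm(moves=[[[0,0,0,0,0,0],[0,0,0,0,0,0],[0,0,0,0,0,0],[0,0,0,0,0,0],[0,0,0,0,0,0]]])

```text
clock: 15.7
eef_pos: [594.4, 118.9, 79.6]
eef_rot: [-2.581, 1.57, -1.12]
wrist_force: [-0.2, -0.0, 0.2]
finger_gap: 0.2
```

```bash
python3 tab.py t3; python3 arc.py 3 3
```

```text
89.3 -18.1 109
88.3 39.4 184
84.2 101.3 165
83.4 -138.9 84
84.1 163.2 180
pos [594.4 118.9  79.6] jaw 83.7 x axis [ 0. -0. -1.] q [ 0.14  0.57  1.49 -0.    1.08 -1.32] F [-0.4 -0.1  0.8]
fix [0.02 0.02 0.  ]
r 137.4 ang -8.4
-5.4 [0.5 7.2]
-2.4 [0.5 7.2]
0.6 [0.1 7.2]
```

Call:
jog_arm(moves=[[[0,0,0,0,0,0],[0,0,0,0,0,0],[0,0,0,0,0,0],[0,0,0,0,0,0],[0,0,0,0,0,0]]])

```text
clock: 16.25
eef_pos: [594.4, 118.7, 79.6]
eef_rot: [-2.471, 1.57, -1.01]
wrist_force: [-0.4, 0.6, -0.4]
finger_gap: 0.2
```

```bash
python3 tab.py t4
```

```text
90.1 -7.0 123
86.4 51.2 179
83.8 113.4 177
84.1 175.4 180
```

It settled in the stop. The other cups read 113.4° and 175.4°, the same as at the previous stop. I rise clear and check.

Call:
jog_arm(moves=[[[0,0,30,0,0,0],[0,0,40,0,0,0],[0,0,45,0,0,0],[0,-20,40,0,0,0],[0,-30,20,0,0,0]]])

```text
clock: 16.8
eef_pos: [591.3, 69.9, 257.0]
eef_rot: [1.86, 1.563, -2.958]
wrist_force: [-0.3, -0.5, -0.2]
finger_gap: 0.6
```

Call:
jog_arm(moves=[[[-20,-45,0,0,0,0],[-20,-45,0,0,0,0],[-20,-45,0,0,0,0],[0,0,0,0,0,0],[0,0,0,0,0,0]]])

```text
clock: 17.3
eef_pos: [529.4, -71.7, 261.7]
eef_rot: [-2.815, 1.568, -1.352]
wrist_force: [-0.0, -0.6, 0.3]
finger_gap: 0.4
```

```bash
python3 tab.py t5
python3 - <<'E'
from h import *
b,_=manip.camera("side");a=cv2.imread("pics/t5.png")
B=cv2.resize(b[120:290,140:350],None,fx=2.1,fy=2.1*588/357,interpolation=cv2.INTER_CUBIC)
B=cv2.resize(b[110:290,150:350],(400,360),interpolation=cv2.INTER_CUBIC);A=cv2.resize(a,(400,360))
cv2.imwrite("pics/fin.png",np.hstack([A,B]));s=manip.read_state();print(s["qd"].round(3),s["clock"])
E
```

```text
90.1 -7.1 120
86.3 51.3 178
90.8 -64.7 125
83.9 113.2 179
87.5 -123.4 148
84.0 175.2 181
[ 0.02   0.009 -0.004  0.002 -0.003  0.002] 17.4
```

View pics/fin.png

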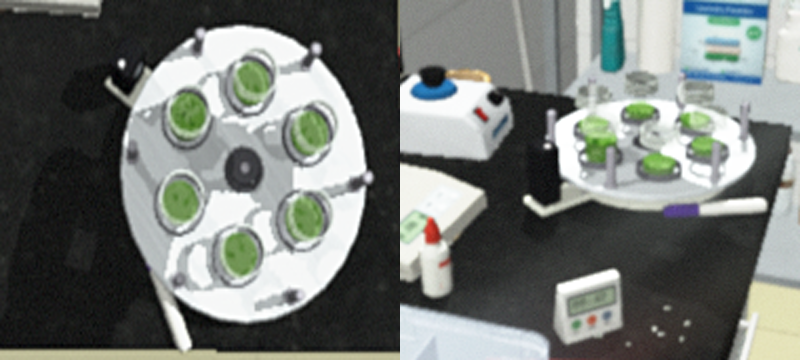

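The fuller green cup stands upright in its nest in front of the sensor (left picture 187,115, sensor at 127,68). Cup angles match the starting stop, and the dropper, marker and timer have not moved.

```bash
python3 -c "
from cell import manip
print(manip.sign_off())"
```

```text
the job is handed in; nothing more can be done
None
```

The job is done and handed in at about 17.4 s on the robot's clock. The waiting cup stands upright in the carousel's empty nest, and that nest is now in front of the sensor.

- **Placing:** I lowered the cup until the wrist felt about 2 N from the nest floor, then opened the fingers. Contact came about 4 mm lower than I expected. The cup may therefore have slid slightly up between the fingers, or my height reading was off. The picture after release showed it upright and seated.
- **Turning:** I pushed the table two stops counter-clockwise at one post. The first push paused at about 32–34°, just past half-way, and a small further push sent it into its stop.
- **Last checks:** The table is at rest in its stop. The cup reads 51.3°, against about 55° for the sensor; the nest that faced the sensor at the start read much the same, 52°. No run-past was seen. The dropper, timer and marker look unmoved by eye, and the robot is clear of everything.
- **Disagreement:** The side camera read about 10 mm off in y against the top camera, so I took positions from the top camera and used the side one only for relative checks.

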